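# Pin back the sprung belt tensioner of a printer's lift drive

### The job

The printer's lift drive is waiting for a new belt: lock its sprung tensioner back with the locking pin. Stand the pin in the eye of the tension arm, turn the wheel end of the arm slowly back against its spring and hold it until the pin drops into the lock hole below, then ease the arm back by feel until the pin just carries the spring, and let go: the pin must be left fully home, its head down on the eye. Do not force the pin or the eye, run the arm onto its far stop, or let the arm spring or jerk back at any time, and leave the other tools and parts where they are.

Things in the scene. Friction and masses are not known exactly. Their poses are not given: they have to be found in the camera images.
- drive: Lift drive unit, belt off: a dark folded sheet channel 150 (x) by 320 (y), 70 mm tall, fixed, with the tensioner in its middle. Origin: on the bench exactly below the tension arm's pivot; z up; turned by yaw only. On top, in its frame: a toothed pulley 30 mm wide at x +40, y +122 (shaft end 142 mm above the bench), one 60 mm wide at x +34, y -112 (screw end 158 mm).
- pivot (a point): Top of the pivot bolt of the tension arm, 112 mm above the bench. The arm is a flat aluminium rocker, 24 mm wide, upper face 104 mm above the bench, that turns level about this vertical axis, with the wheel on one end and the eye (bush) on the other. The lock plate, a flat steel plate with its top 88 mm above the bench, lies under the eye's path.
- rocker (a joint): Angle of the tension arm (rad). 0 = at rest on its stop, wheel end pointing 1.134 rad (65 deg) anticlockwise of the drive's +x axis. Grows anticlockwise seen from above, against a spring: 0.33 N m at 0, plus 0.15 N m per rad, slightly damped. The eye meets the lock hole somewhere between 0.48 and 0.82; the plate is adjustable and its setting is not measured. Far stop at 1.05; keep under 0.95.
- wheel_mid (a point): Centre of the tension wheel, a steel idler 40 mm in diameter and 24 mm tall (114 to 138 mm above the bench), 80 mm from the pivot. It turns freely on its own vertical axis. Its sides are free all round, 10 mm clear of the arm below, so it can be gripped from above and carried along the arc without turning the grip.
- bush: Eye of the arm: an upright steel bush, 28 mm outside, 18 mm tall, round through hole 9.6 mm, 45 mm from the pivot, opposite the wheel. Origin: centre of the hole at its upper rim, 108 mm above the bench; z up. Its lower rim is 2 mm over the lock plate, in which the lock hole (10.2 mm wide, 18 mm deep) lies about the same 45 mm from the pivot, within 1 mm.
- pin_mid (a point): Centre, half-way up, of the steel locking pin, 64 mm long, about 70 g, z up. From below: shank 8 mm in diameter, 34 mm long, tapered to 4 mm over its lowest 6 mm; knurled head 18 mm in diameter, 30 mm tall, with a flat underside (collar) 2 mm above this point. Starts standing in the tool rest, collar on the rest's top. Standing in the eye on the lock plate, the collar is 14 mm above the eye; home, on it.
- pin_tip (a point): Centre of the lower end of the locking pin, 32 mm below its centre; z runs up the pin. 88 mm above the bench while the pin stands in the eye on the lock plate, 74 mm when it is home. Let go in the eye, the pin stands by itself and drops by its own weight when the eye comes over the hole.
- rest: Grey tool rest, a block 150 mm (x) by 50 mm (y), 42 mm tall, fixed to the bench on the left or the right of the drive, with three holes 48 mm apart along its x axis. The locking pin, a driver and a gauge knob stand in them in any order. Origin: centre of its underside, z up.
- driver: A slim driver with a black tapered handle 14 mm thick and 48 mm tall, standing in the tool rest: leave it. Origin at the lower end of its shank.
- gauge: A gauge with a flat black knob 27 mm wide and 14 mm tall, standing in the tool rest: leave it. Origin at the lower end of its shank.
- bracket: White printed angle bracket, 60 by 36 by 40 mm, in the black parts tray (150 by 100 by 30 mm) on the side away from the tool rest: leave it.
- spare: Spare flanged aluminium idler, 34 mm wide, 18 mm tall, lying on the drive's plate near its corner: leave it.
- wrench: Steel wrench, 180 mm long, on the bench near the robot: leave it.
- scraper: Bed scraper, 240 mm long with a black handle, on the bench: leave it.
- tub: White grease tub, 64 mm wide, 75 mm tall, on the bench: leave it.

How it is judged (in metres and radians):
On the way, in this order (a step that is already met when the one before it is completed fails the run):
1. the locking pin stands in the eye of the arm (horizontal distance between pin_tip and bush below 0.004 m and angle between pin_tip's own z axis and vertical below 0.2 rad and z of pin_tip in the frame of bush below -0.014 m), for 0.2 s.
2. the arm is turned back against its spring and the pin, through the eye, has entered the lock hole (horizontal distance between pin_tip and bush below 0.004 m and angle between pin_tip's own z axis and vertical below 0.2 rad and value of joint rocker above 0.4 rad and z of pin_tip in the frame of bush below -0.025 m), for 0.1 s.
At the end, for the whole second after the job is handed in: The arm is turned back by more than 0.4 rad and rests still on the locking pin, which stands upright (within 0.2 rad) in the eye (its tip within 4 mm of the eye's axis) and in the lock hole, home to within 3 mm: its lower end at least 31 mm below the eye's upper rim (34 mm fully home) (horizontal distance between pin_tip and bush below 0.004 m and angle between pin_tip's own z axis and vertical below 0.2 rad and value of joint rocker above 0.4 rad and z of pin_tip in the frame of bush below -0.031 m and velocity of joint rocker between -0.05 and 0.05 rad/s); the robot touches nothing.
It fails at once if the eye of the arm is pressed, by the pin or by anything else, with more than 30 N (contact force between bush and anything else above 30 N).
It fails at once if with the pin in the lock hole, the arm is forced against the pin, either way, with more than 20 N at the eye (the spring alone gives about 14 N) (z of pin_tip in the frame of bush below -0.025 m and contact force between bush and anything else above 20 N).
It fails at once if the arm springs or jerks back (faster than 0.4 rad/s) instead of being eased (velocity of joint rocker below -0.4 rad/s).
It fails at once if the arm is driven onto its far stop (past 1.0 rad) (value of joint rocker above 1 rad).
It fails at once if another tool or part is moved by more than 30 mm (distance of any of driver, gauge, bracket, spare, wrench, scraper, tub from where it was at the start of the episode above 0.03 m).
It also fails if it takes over 72 s, if anything falls off the work surface, if the arm or the gripper's body presses on something with over 40 N, if the wrist force passes 120 N, or if a joint passes its speed limit or range.

### The arm

A 6-joint arm with a two-finger parallel gripper is mounted at the origin on the work surface. World frame = base frame: x ahead of the robot, y to its left, z up, the work surface at z = 0. Lengths are in mm, angles in rad, forces in N, time in s.
With the tool pointing down it reaches from about 325 to 850 mm from the base axis. Payload 4.4 kg.
Tool frame: the origin (TCP) lies on the centre line of the jaws, within the pads' length; the fingertips stand 19 mm ahead of it and the grasp point (between the pads) is the TCP; z points along the fingers, y is the line along which they close (so a half turn about z gives the same grasp; the last joint's range is limited). The gripper opens to 94 mm and grips with 3 to 60 N. Pads are 16 mm wide; open, the fingers measure 119 mm over their backs; the gripper's body (75 mm by 177 mm) begins 78 mm behind the grasp point.
Start: joints at [-1.466, 0.207, 1.542, -0, 1.393, -0.15], TCP at [144.917, -556.441, 224.447] pointing down, gripper open.
Joint ranges: [-2.73, 2.73], [-0.86, 2.22], [0.23, 2.46], [-1.11, 4.25], [0.08, 2.63], [-2.82, 2.82]. Speed limits (rad/s): [2.79, 2.79, 3.14, 3.14, 3.14, 3.14].

### API

Orientations are given as a unit quaternion [w, x, y, z].
In Python, from bench import bot, optics, close_job gives the robot as it stands.
- The arm moves only by the tool step_arm, never from a script. Its argument "motion" is a list of rows, each a list of 7 numbers: the gripper's target within -1 to 1 (fully open at 1, half-way at 0, shut at -1), then the shift along the tool's x, y, z in cm, then the turn, a rotation vector about the tool's x, y, z in degrees. In form: [[hand, dx, dy, dz, ax, ay, az], ...]. A call has 1 to 5 rows; each row is the pose to reach, as a shift and turn from the pose commanded when the call began, along the tool's axes at that moment; what a row does not reach only later rows make up. A row lasts 1/12 s, in which the tool goes at most 41.7 mm and 7.16 degrees, less where a joint would pass 70% of its speed; a pose out of reach is approached as far as the arm can. A call with a gripper value outside its range is refused whole. The fingers move at their own pace and stop on an object; the grip force is fixed at half the most. Time passes only in rows, so rows that repeat a pose let the fingers close. It gives the time, the measured TCP pose, the force, the opening and the grip force at its end, in the units of the state.
- bot.state(): the state, without advancing time (a new reading comes with each control period).
- optics.camera(name): name is "side" or "top"; returns the picture (420x560x3 uint8, red, green, blue); there is no depth.
- optics.get_calibration(name): a dict with "K" (3x3 intrinsics, pixels), "camera_from_world" (4x4, takes a point from world to camera coordinates). Camera axes: x right, y up, looking along -z (the intrinsics and any distortion apply to the point x, -y, -z); pixel columns grow to the right and rows downward; lengths in mm; the calibration is good to about 2 mm. A picture is of the moment at which its call begins. get_calibration takes no time and is no camera call.
- close_job(): hands the job in; it is judged then, once.
The state is a dict: "time": time; "q": joint angles; "dq": joint speeds; "tau": joint torques, N m; "tcp_pos": TCP position; "tcp_rot": TCP orientation; "contact_force": force on the tool from outside, world axes, zero at the start; "torque": the same for the moment, N m; "gripper_width": finger opening in mm; "gripper_force": force on a finger pad.
Only numpy, scipy, OpenCV 4.12 (cv2) and the standard library are available. Lean on these libraries where they do the work, as an engineer would, in place of code of your own. Each camera call takes 0.05 s, during which the arm holds its last target. There are 200 camera calls.

## Working session

There is one attempt and no reset: what is moved stays moved. The work goes in short steps, Python scripts to look and compute and a tool call to move; the robot and the scene stay as the last step left them, time stands still between calls to the robot, and variables do not carry over. Pictures are saved under pics/ and viewed, at most 10 in all, crops included, and the job is handed in when it is done.

Besides the shell and the picture viewer there is one more tool, called after "Call:" in YAML: its name, and indented under it one key for each argument. step_arm: Moves the arm, as the interface text tells. Its arguments: {"type":"object","properties":{"motion":{"type":"array"}},"required":["motion"]}

```bash
mkdir -p pics; cat > h.py <<'E'
import numpy as np, cv2
from bench import bot, optics, close_job
def snap(n,f):
    im=optics.camera(n); cv2.imwrite('pics/'+f,cv2.cvtColor(im,cv2.COLOR_RGB2BGR)); return im
def cal(n):
    c=optics.get_calibration(n); return np.array(c['K']),np.array(c['camera_from_world']),c
def ray(n,u,v):
    K,T,c=cal(n); p=np.linalg.solve(K,[u,v,1.]); d=np.array([p[0],-p[1],-p[2]])
    R=T[:3,:3]; return -R.T@T[:3,3], R.T@d
def onz(n,u,v,z):
    o,d=ray(n,u,v); return o+d*(z-o[2])/d[2]
def tri(u1,v1,u2,v2):
    A=[];b=[]
    for n,u,v in (('top',u1,v1),('side',u2,v2)):
        o,d=ray(n,u,v); d/=np.linalg.norm(d); P=np.eye(3)-np.outer(d,d); A.append(P); b.append(P@o)
    return np.linalg.solve(A[0]+A[1],b[0]+b[1])
def proj(n,p):
    K,T,c=cal(n); q=T[:3,:3]@np.array(p,float)+T[:3,3]; r=K@[q[0],-q[1],-q[2]]; return r[:2]/r[2]
E
python3 - <<'E'
from h import *
np.set_printoptions(precision=2,suppress=True)
for n in('top','side'):
    snap(n,n+'0.png'); K,T,c=cal(n); print(n,c.keys(),K.tolist(),ray(n,280,210))
print(bot.state())
E
```

```text
top dict_keys(['K', 'camera_from_world']) [[427.04177728756883, 0.0, 277.54706436288194], [0.0, 427.04177728756883, 207.18524026497195], [0.0, 0.0, 1.0]] (array([ 296.64,   -4.83, 1061.21]), array([ 0.2 , -0.01, -0.98]))
side dict_keys(['K', 'camera_from_world']) [[541.9724354774368, 0.0, 277.7657472008767], [0.0, 541.9724354774368, 221.2434272802015], [0.0, 0.0, 1.0]] (array([124.77, 964.13, 812.45]), array([ 0.31, -0.77, -0.56]))
{'time': 0.1, 'q': array([-1.47,  0.21,  1.54,  0.  ,  1.39, -0.15]), 'dq': array([ 0., -0., -0., -0.,  0.,  0.]), 'tau': array([  0.  , -37.19, -28.23,   0.07,   0.03,  -0.  ]), 'tcp_pos': array([ 144.83, -555.75,  223.43]), 'tcp_rot': array([-0.  ,  0.99,  0.13,  0.  ]), 'contact_force': array([0.24, 0.41, 0.65]), 'torque': array([ 0.05, -0.01,  0.04]), 'gripper_force': 0.0, 'gripper_width': 94.36646424850684}
```

View pics/top0.png

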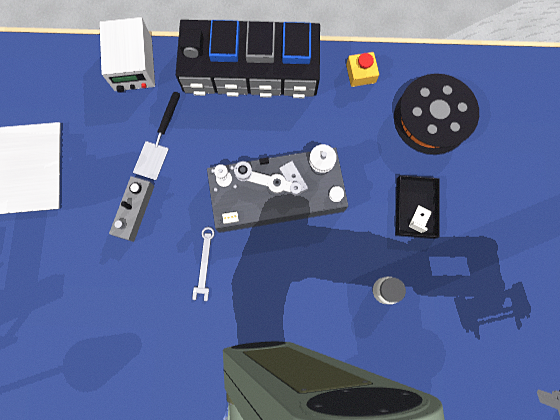

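View pics/side0.png

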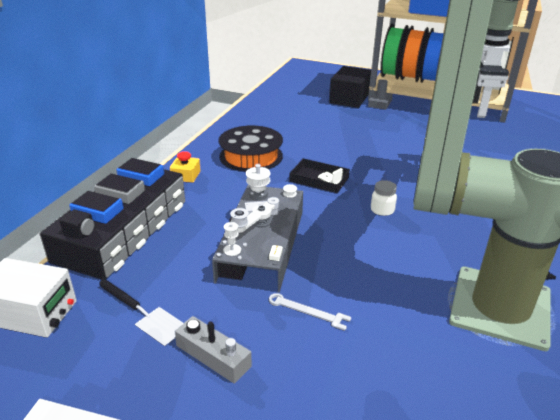

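The top view shows the drive around (278,190), with wheel near (242,170), pivot near (277,183) and eye near (295,187). The rest on the left holds the gauge (135,187), driver (126,205) and pin (121,224). I'll zoom in next.

```bash
python3 - <<'E'
from h import *
t=cv2.imread('pics/top0.png');s=cv2.imread('pics/side0.png')
a=cv2.resize(t[140:240,100:360],(780,300),interpolation=cv2.INTER_CUBIC)
b=cv2.resize(s[160:260,205:305],(390,300),interpolation=cv2.INTER_CUBIC)
c=cv2.resize(s[310:385,165:262],(390,300),interpolation=cv2.INTER_CUBIC)
cv2.imwrite('pics/z0.png',np.vstack([a,np.hstack([b,c])]))
E
```

```text
(no output)
```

View pics/z0.png

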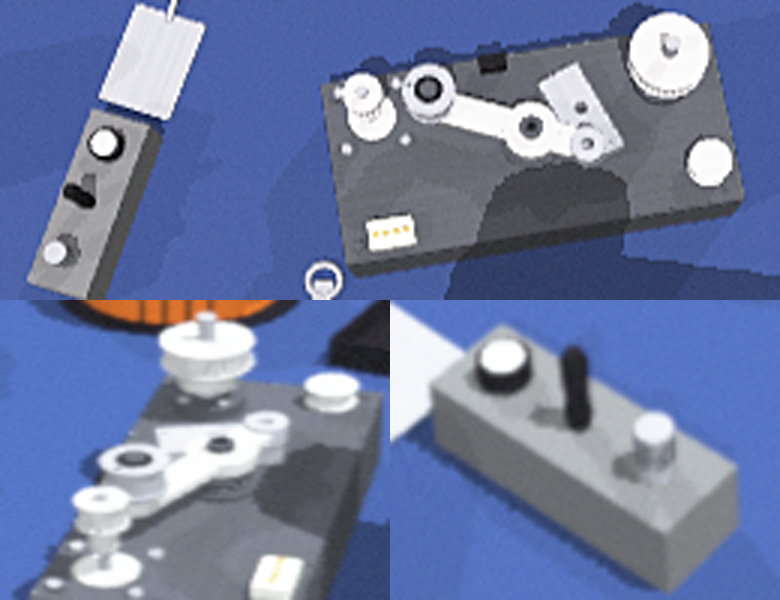

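```bash
python3 - <<'E'
from h import *
np.set_printoptions(precision=1,suppress=True)
T=lambda u,v:(100+(u-1)/3,140+(v-1)/3); S=lambda u,v:(205+u/3.9-.4,160+v/3-.4); C=lambda u,v:(165+u/4.02-.4,310+v/4-.4)
P={}
for k,t,s,z in (('wheel',T(428,91),S(134,461-300),138),('pivot',T(530,127),S(221,443-300),112),('eye',T(588,144),S(267,422-300),108),('hole',T(581,107),None,88),('pinheadtop',T(55,250),C(658,0) if 0 else C(657-390,427-300),72),('gauge',T(104,143),C(503-390,355-300),56)):
    P[k]=onz('top',*t,z); print(k,P[k], onz('side',*s,z) if s else '', tri(*t,*s) if s else '')
w=P['wheel']-P['pivot'];e=P['eye']-P['pivot'];h=P['hole']-P['pivot']
for d in (w,e,h): print(np.hypot(*d[:2]),np.arctan2(d[1],d[0]))
for c in [(93,110),(162,128),(95,298),(28,283)]: print(onz('top',*T(*c),42))
print('drive corners',[onz('top',*T(*c),70)[:2] for c in [(322,86),(709,24),(745,205)]])
# tool axes
from scipy.spatial.transform import Rotation as R
print(R.from_quat(np.roll(bot.state()['tcp_rot'],-1)).as_matrix())
E
```

```text
wheel [575.2  76.4 138. ] [577.4  79.1 138. ] [577.1  77.  136.2]
pivot [556.6  -0.7 112. ] [557.8   2.1 112. ] [558.   -0.5 110. ]
eye [545.5 -45.6 108. ] [546.6 -42.1 108. ] [547.  -45.5 105.6]
hole [580.6 -40.4  88. ]  
pinheadtop [457.3 367.6  72. ] [455.7 368.8  72. ] [456.9 367.9  70.8]
gauge [548.5 343.3  56. ] [550.7 343.5  56. ] [549.5 343.7  56.1]
79.34601770105199 1.3343451073384713
46.25099314561283 -1.8135511987889426
46.39784174931296 -1.025319696729197
[579.7 359.9  42. ]
[566.1 301.9  42. ]
[424.3 343.   42. ]
[434.8 397.7  42. ]
drive corners [array([597.4, 167.9]), array([ 659.2, -144. ]), array([ 509.2, -172.4])]
[[ 1.   0.3 -0. ]
 [ 0.3 -1.   0. ]
 [ 0.  -0.  -1. ]]
```

The wheel, pivot and eye are consistent with the known geometry, and the visible lock hole puts the lock at rocker ≈ 0.79. The pin is at about (457,368). Moving there now.

```bash
cat >> h.py <<'E'
from scipy.spatial.transform import Rotation as Rot
def Rq(q): return Rot.from_quat(np.roll(q,-1)).as_matrix()
def go(p,yaw,q=None,p0=None):
    """full row (cm,deg) from pose p0,q to target p with tool y at world angle yaw"""
    s=bot.state(); q=s['tcp_rot'] if q is None else q; p0=s['tcp_pos'] if p0 is None else p0
    R=Rq(q); d=R.T@(np.array(p)-p0)/10
    y=np.array([np.cos(yaw),np.sin(yaw),0]); z=np.array([0,0,-1.]); G=np.c_[np.cross(y,z),y,z]
    return np.round(np.r_[d,np.degrees(Rot.from_matrix(R.T@G).as_rotvec())],2), Rot.from_matrix(G).as_quat()[[3,0,1,2]]
E
python3 - <<'E'
from h import *
q=None;p0=np.array([144.917,-556.441,224.447])
for p,y in (((270,-390,225),-1.307+.58),((400,-230,225),-1.307+1.16),((430,-30,225),-1.307+1.74),((445,170,225),-1.307+2.32),((457,367,225),1.306)):
    r,q=go(p,y,q,p0);p0=np.array(p);print(list(r))
E
```

```text
[np.float64(16.3), np.float64(-12.95), np.float64(-0.02), np.float64(-0.11), np.float64(-0.05), np.float64(-33.75)]
[np.float64(20.59), np.float64(-0.92), np.float64(0.0), np.float64(0.0), np.float64(0.0), np.float64(-33.23)]
[np.float64(20.22), np.float64(0.04), np.float64(0.0), np.float64(0.0), np.float64(0.0), np.float64(-33.23)]
[np.float64(17.52), np.float64(9.75), np.float64(0.0), np.float64(0.0), np.float64(0.0), np.float64(-33.23)]
[np.float64(9.41), np.float64(17.35), np.float64(0.0), np.float64(0.0), np.float64(0.0), np.float64(-16.79)]
```

Call:
step_arm:
  motion:
    - [0.0,3.26,-2.6,0,0,0,-6.7]
    - [0.0,6.5,-5.2,0,0,0,-13.4]
    - [0.0,9.8,-7.8,0,0,0,-20.2]
    - [0.0,13.0,-10.4,0,0,0,-27]
    - [0.0,16.3,-13.0,0,0,0,-33.7]

```text
time: 0.52
tcp_pos: [270.1, -387.8, 223.9]
tcp_rot: [-0.001, 0.911, 0.411, 0.0]
contact_force: [0.9, -0.2, -0.3]
gripper_width: 64.5
gripper_force: 0.0
```

Call:
step_arm:
  motion:
    - [0.0,4.1,-0.2,0,0,0,-6.7]
    - [0.0,8.2,-0.4,0,0,0,-13.3]
    - [0.0,12.3,-0.6,0,0,0,-20]
    - [0.0,16.4,-0.7,0,0,0,-26.6]
    - [0.0,20.5,-0.9,0,0,0,-33.2]

```text
time: 0.93
tcp_pos: [400.0, -228.8, 224.2]
tcp_rot: [-0.0, 0.756, 0.655, 0.0]
contact_force: [0.0, -0.4, -0.6]
gripper_width: 46.9
gripper_force: 0.0
```

Call:
step_arm:
  motion:
    - [0.0,4.0,0,0,0,0,-6.7]
    - [0.0,8.1,0,0,0,0,-13.3]
    - [0.0,12.1,0,0,0,0,-20]
    - [0.0,16.2,0,0,0,0,-26.6]
    - [0.0,20.2,0,0,0,0,-33.2]

```text
time: 1.35
tcp_pos: [428.7, -28.9, 224.2]
tcp_rot: [-0.0, 0.537, 0.843, -0.0]
contact_force: [1.2, 0.5, -0.3]
gripper_width: 46.9
gripper_force: 0.0
```

Call:
step_arm:
  motion:
    - [0.0,3.5,1.9,0,0,0,-6.7]
    - [0.0,7.0,3.9,0,0,0,-13.3]
    - [0.0,10.5,5.8,0,0,0,-20]
    - [0.0,14.0,7.8,0,0,0,-26.6]
    - [0.0,17.5,9.75,0,0,0,-33.2]

```text
time: 1.77
tcp_pos: [444.0, 170.8, 224.2]
tcp_rot: [-0.0, 0.274, 0.962, -0.0]
contact_force: [1.0, -1.0, 0.1]
gripper_width: 47.1
gripper_force: 0.0
```

Call:
step_arm:
  motion:
    - [0.0,1.9,3.5,0,0,0,-3.4]
    - [0.0,3.8,7.0,0,0,0,-6.7]
    - [0.0,5.6,10.4,0,0,0,-10]
    - [0.0,7.5,13.9,0,0,0,-13.4]
    - [0.0,9.4,17.3,0,0,0,-16.8]

```text
time: 2.18
tcp_pos: [456.3, 367.2, 223.8]
tcp_rot: [-0.0, 0.131, 0.991, -0.0]
contact_force: [0.1, 0.1, 0.1]
gripper_width: 47.2
gripper_force: 0.0
```

```bash
python3 - <<'E'
from h import *
s=bot.state();print(s['time'],s['tcp_pos'],s['q'][5],s['gripper_width'],s['contact_force'])
print(go((457,368,66),1.306)[0], Rq(s['tcp_rot']))
E
```

```text
2.1833 [456.32531874 367.18606681 223.82296554] -0.7771660092736725 47.16983473375166 [0.11720299 0.06462733 0.14499044]
[-0.05  0.11 15.78 -0.04 -0.03  0.06] [[-9.65434125e-01  2.60646112e-01 -7.45389333e-04]
 [ 2.60646540e-01  9.65434140e-01 -5.49722864e-04]
 [ 5.76341183e-04 -7.25004362e-04 -9.99999571e-01]]
```

Call:
step_arm:
  motion:
    - [0,0,0,3.5,0,0,0]
    - [0,0,0.1,7.5,0,0,0]
    - [0,0,0.1,11.5,0,0,0]
    - [0,0,0.1,14.5,0,0,0]
    - [0,0,0.1,15.9,0,0,0]

```text
time: 2.6
tcp_pos: [453.4, 364.2, 60.7]
tcp_rot: [-0.004, 0.133, 0.991, -0.003]
contact_force: [-21.0, -19.9, 68.9]
gripper_width: 46.7
gripper_force: 34.2
```

Call:
step_arm:
  motion:
    - [-1,0,0,0,0,0,0]
    - [-1,0,0,0,0,0,0]
    - [-1,0,0,0,0,0,0]
    - [-1,0,0,0,0,0,0]
    - [-1,0,0,0,0,0,0]

```text
time: 3.02
tcp_pos: [457.7, 367.0, 65.9]
tcp_rot: [0.0, 0.133, 0.991, 0.001]
contact_force: [1.6, 3.8, -1.3]
gripper_width: 17.2
gripper_force: 30.1
```

The descent overshot and touched the rest, so I'll decelerate more from here. The pin is gripped (17.2 mm); lifting.

Call:
step_arm:
  motion:
    - [-1,0,0,-0.5,0,0,0]
    - [-1,0,0,-2,0,0,0]
    - [-1,0,0,-4.5,0,0,0]
    - [-1,0,0,-7.5,0,0,0]
    - [-1,0,0,-11,0,0,0]

```text
time: 3.43
tcp_pos: [455.6, 365.0, 175.0]
tcp_rot: [-0.002, 0.133, 0.991, -0.002]
contact_force: [0.9, 1.1, -1.1]
gripper_width: 17.5
gripper_force: 29.9
```

```bash
python3 - <<'E'
from h import *
snap('side','s1.png');snap('top','t1.png')
s=bot.state();print(s['time'],s['tcp_pos'],s['q'],s['gripper_width'])
b=cv2.imread('pics/s1.png');c=cv2.imread('pics/t1.png')
u=proj('side',s['tcp_pos']);print(u,proj('top',s['tcp_pos']))
x,y=int(u[0])-50,int(u[1])-40
cv2.imwrite('pics/z1.png',np.hstack([cv2.resize(b[y:y+140,x:x+100],(400,560)),cv2.resize(c[150:250,80:150],(392,560))]));print(x,y)
print(go((546.5,-44.5,185),1.306)[0])
E
```

```text
3.5333 [461.17387228 368.34981559 183.13709454] [ 5.27644753e-01  2.65399725e-01  1.55767212e+00 -4.76496107e-04
  1.30528182e+00 -7.76120328e-01] 17.37739468718876
[225.51669556 294.80621493] [ 98.75600028 212.09211856]
175 254
[-19.12 -37.57  -0.35   0.52   0.55  -0.12]
```

View pics/z1.png

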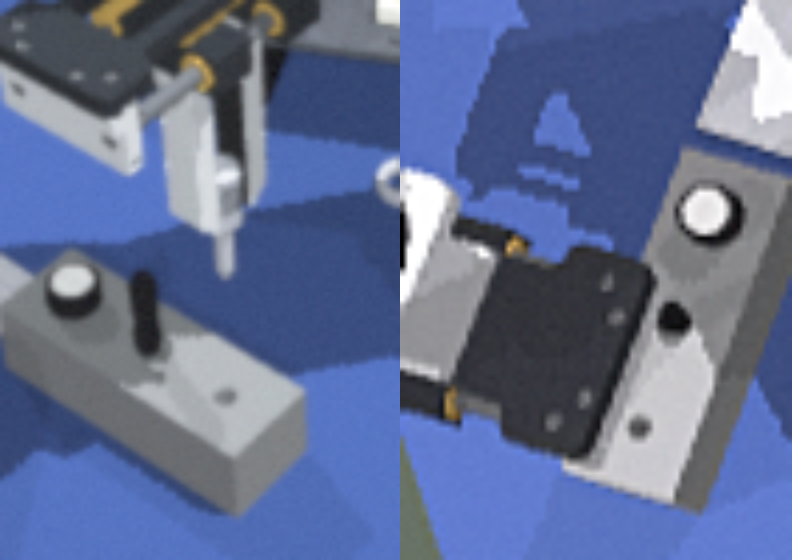

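Pin is held upright and the neighbours are in place (pin tip at crop (225,272)). Carrying it above the eye.

Call:
step_arm:
  motion:
    - [-1,-0.4,-0.7,0,0,0,0]
    - [-1,-1.3,-2.5,0,0,0,0]
    - [-1,-2.6,-5.2,0,0,0,0]
    - [-1,-4.2,-8.3,0,0,0,0]
    - [-1,-5.8,-11.4,0,0,0,0]

```text
time: 3.95
tcp_pos: [481.3, 238.8, 173.3]
tcp_rot: [-0.002, 0.132, 0.991, -0.001]
contact_force: [0.8, 0.1, -2.0]
gripper_width: 17.7
gripper_force: 29.9
```

Call:
step_arm:
  motion:
    - [-1,-1.6,-3.1,0,0,0,0]
    - [-1,-3.2,-6.2,0,0,0,0]
    - [-1,-4.8,-9.3,0,0,0,0]
    - [-1,-6.4,-12.4,0,0,0,0]
    - [-1,-8.0,-15.6,0,0,0,0]

```text
time: 4.37
tcp_pos: [517.2, 67.1, 173.4]
tcp_rot: [-0.002, 0.133, 0.991, -0.0]
contact_force: [0.8, 1.1, -1.1]
gripper_width: 17.5
gripper_force: 29.9
```

Call:
step_arm:
  motion:
    - [-1,-1.5,-2.8,0,0,0,0]
    - [-1,-2.8,-5.4,0,0,0,0]
    - [-1,-3.9,-7.5,0,0,0,0]
    - [-1,-4.7,-9.2,0,0,0,0]
    - [-1,-5.3,-10.4,0,0,0,0]

```text
time: 4.78
tcp_pos: [541.0, -47.2, 173.4]
tcp_rot: [-0.002, 0.134, 0.991, -0.0]
contact_force: [-0.1, 0.1, -0.3]
gripper_width: 17.3
gripper_force: 29.9
```

Call:
step_arm:
  motion:
    - [-1,0,0,0,0,0,0]
    - [-1,0,0,0,0,0,0]
    - [-1,0,0,0,0,0,0]
    - [-1,0,0,0,0,0,0]
    - [-1,0,0,0,0,0,0]

```text
time: 5.2
tcp_pos: [542.5, -43.7, 175.4]
tcp_rot: [-0.0, 0.132, 0.991, 0.0]
contact_force: [0.7, 0.5, -0.5]
gripper_width: 17.2
gripper_force: 29.9
```

```bash
python3 - <<'E'
from h import *
snap('side','s2.png');snap('top','t2.png')
s=bot.state();print(s['time'],s['tcp_pos'],s['tcp_rot'],s['gripper_width'])
b=cv2.imread('pics/s2.png');c=cv2.imread('pics/t2.png')
cv2.imwrite('pics/z2.png',np.hstack([cv2.resize(b[130:240,210:310],(500,550),interpolation=cv2.INTER_CUBIC),cv2.resize(c[140:250,250:310],(300,550),interpolation=cv2.INTER_CUBIC)]))
print(go((546.5,-44.5,175),1.306)[0])
E
```

```text
5.3 [542.68680094 -44.05298669 175.5589273 ] [4.89682998e-05 1.32405869e-01 9.91195583e-01 2.08924796e-05] 17.486148038588027
[-0.38  0.06  0.06  0.    0.01 -0.05]
```

View pics/z2.png

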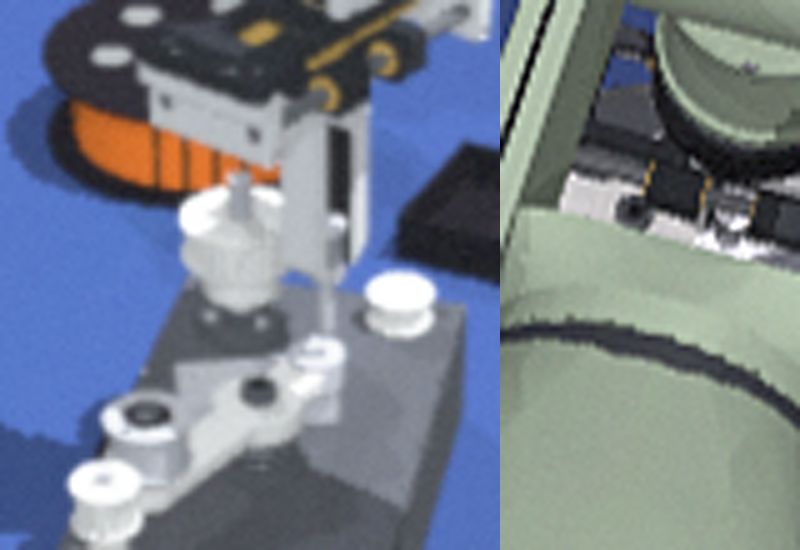

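```bash
python3 - <<'E'
from h import *
np.set_printoptions(precision=1,suppress=True)
p=bot.state()['tcp_pos']
tip=p-[0,0,58]; print('side tip',proj('side',tip),'collar',proj('side',p-[0,0,24]),'top head',proj('top',p+[0,0,6]),proj('top',p-[0,0,24]))
for n,e in(('side',(273.1,200.3)),('top',(295.67,187.67))):
    a=onz(n,*e,108); J=[onz(n,e[0]+1,e[1],108)-a,onz(n,e[0],e[1]+1,108)-a]; print(n,a,J)
b=cv2.imread('pics/s2.png');c=cv2.imread('pics/t2.png');t=cv2.imread('pics/top0.png');s=cv2.imread('pics/side0.png')
f=lambda i,x,y,w,W:cv2.resize(i[y:y+w,x:x+w],(W,W),interpolation=cv2.INTER_CUBIC)
cv2.imwrite('pics/z3.png',np.vstack([np.hstack([f(b,258,178,30,300),f(s,258,178,30,300)]),np.hstack([f(c,281,170,30,300),f(t,281,170,30,300)])]))
E
```

```text
side tip [274.9 196.8] collar [275.  184.6] top head [296.6 180.2] [295.9 183.9]
side [546.4 -42.  108. ] [array([-2.2, -0.9,  0. ]), array([-1.7,  4.1,  0. ])]
top [545.4 -45.6 108. ] [array([ 0.1, -2.3,  0. ]), array([-2.4, -0. ,  0. ])]
```

View pics/z3.png

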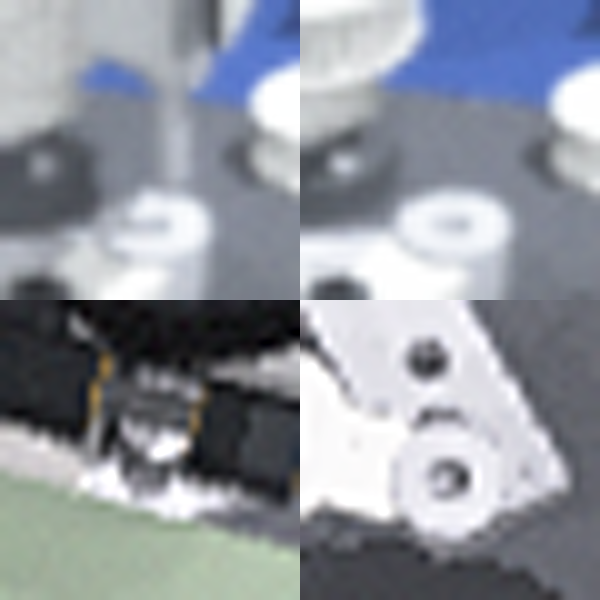

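Pin tip appears at side px (275.1,196.7) and the eye at (273,199.8), so I need about +4.6 mm in x and −1 mm in y. Shifting, then descending gently.

Call:
step_arm:
  motion:
    - [-1,-0.15,0,0.1,0,0,0]
    - [-1,-0.35,0,0.3,0,0,0]
    - [-1,-0.47,0.02,0.5,0,0,0]
    - [-1,-0.47,0.02,0.6,0,0,0]
    - [-1,-0.47,0.02,0.6,0,0,0]

```text
time: 5.72
tcp_pos: [547.1, -45.9, 168.9]
tcp_rot: [-0.001, 0.133, 0.991, 0.0]
contact_force: [-0.3, 0.8, -1.4]
gripper_width: 17.5
gripper_force: 29.9
```

Call:
step_arm:
  motion:
    - [-1,0,0,0.1,0,0,0]
    - [-1,0,0,0.2,0,0,0]
    - [-1,0,0,0.3,0,0,0]
    - [-1,0,0,0.4,0,0,0]
    - [-1,0,0,0.4,0,0,0]

```text
time: 6.13
tcp_pos: [547.1, -46.0, 165.2]
tcp_rot: [-0.0, 0.133, 0.991, 0.0]
contact_force: [-0.5, -0.0, -0.8]
gripper_width: 17.1
gripper_force: 29.9
```

Call:
step_arm:
  motion:
    - [-1,0,0,0.05,0,0,0]
    - [-1,0,0,0.1,0,0,0]
    - [-1,0,0,0.15,0,0,0]
    - [-1,0,0,0.2,0,0,0]
    - [-1,0,0,0.2,0,0,0]

```text
time: 6.55
tcp_pos: [547.3, -46.0, 163.3]
tcp_rot: [-0.0, 0.133, 0.991, 0.0]
contact_force: [-0.1, -0.6, -0.9]
gripper_width: 16.9
gripper_force: 29.9
```

Call:
step_arm:
  motion:
    - [-1,0,0,0.07,0,0,0]
    - [-1,0,0,0.14,0,0,0]
    - [-1,0,0,0.21,0,0,0]
    - [-1,0,0,0.28,0,0,0]
    - [-1,0,0,0.3,0,0,0]

```text
time: 6.97
tcp_pos: [547.2, -46.0, 160.3]
tcp_rot: [-0.0, 0.133, 0.991, 0.0]
contact_force: [0.5, -0.3, -0.9]
gripper_width: 17.5
gripper_force: 29.9
```

```bash
python3 - <<'E'
from h import *
b=snap('side','s4.png')[:,:,::-1]; c=snap('top','t4.png')[:,:,::-1]
f=lambda i,x,y,w,W:cv2.resize(i[y:y+w,x:x+w],(W,W),interpolation=cv2.INTER_CUBIC)
cv2.imwrite('pics/z4.png',np.hstack([f(b,253,173,40,400),f(c,276,165,40,400)]))
s=bot.state();print(s['tcp_pos'],s['contact_force'])
E
```

```text
[547.28425647 -45.98546723 160.3630354 ] [-0.33905687  0.85152831 -1.34203823]
```

View pics/z4.png

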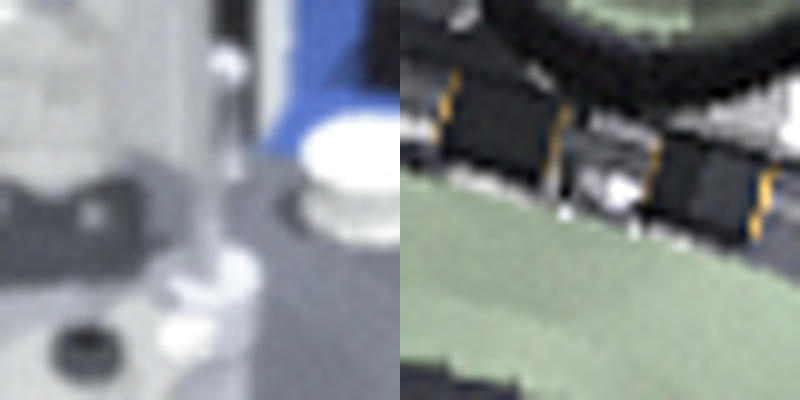

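Side view: the pin (crop column 205) enters the eye, whose rim spans about 147–262, so it's centred. Continuing down.

Call:
step_arm:
  motion:
    - [-1,0,0,0.1,0,0,0]
    - [-1,0,0,0.2,0,0,0]
    - [-1,0,0,0.3,0,0,0]
    - [-1,0,0,0.4,0,0,0]
    - [-1,0,0,0.4,0,0,0]

```text
time: 7.48
tcp_pos: [547.4, -45.9, 156.3]
tcp_rot: [0.0, 0.133, 0.991, 0.0]
contact_force: [1.1, 0.1, -0.4]
gripper_width: 17.6
gripper_force: 29.9
```

Call:
step_arm:
  motion:
    - [-1,0,0,0.1,0,0,0]
    - [-1,0,0,0.2,0,0,0]
    - [-1,0,0,0.3,0,0,0]
    - [-1,0,0,0.4,0,0,0]
    - [-1,0,0,0.4,0,0,0]

```text
time: 7.9
tcp_pos: [547.5, -45.9, 152.3]
tcp_rot: [0.0, 0.133, 0.991, 0.0]
contact_force: [-0.1, 0.2, -1.3]
gripper_width: 17.7
gripper_force: 29.9
```

Call:
step_arm:
  motion:
    - [-1,0,0,0.08,0,0,0]
    - [-1,0,0,0.16,0,0,0]
    - [-1,0,0,0.24,0,0,0]
    - [-1,0,0,0.3,0,0,0]
    - [-1,0,0,0.3,0,0,0]

```text
time: 8.32
tcp_pos: [547.5, -46.0, 149.4]
tcp_rot: [0.0, 0.133, 0.991, 0.0]
contact_force: [1.0, 0.7, -0.8]
gripper_width: 17.3
gripper_force: 29.9
```

Call:
step_arm:
  motion:
    - [-1,0,0,0.06,0,0,0]
    - [-1,0,0,0.12,0,0,0]
    - [-1,0,0,0.18,0,0,0]
    - [-1,0,0,0.22,0,0,0]
    - [-1,0,0,0.22,0,0,0]

```text
time: 8.73
tcp_pos: [547.5, -46.0, 147.2]
tcp_rot: [0.0, 0.133, 0.991, 0.0]
contact_force: [1.2, 2.1, 0.8]
gripper_width: 17.5
gripper_force: 29.9
```

Call:
step_arm:
  motion:
    - [-0.55,0,0,0,0,0,0]
    - [-0.45,0,0,0,0,0,0]
    - [-0.35,0,0,0,0,0,0]
    - [-0.3,0,0,0,0,0,0]
    - [-0.3,0,0,0,0,0,0]

```text
time: 9.15
tcp_pos: [547.1, -46.1, 147.1]
tcp_rot: [-0.0, 0.133, 0.991, -0.0]
contact_force: [-0.3, 0.3, -0.8]
gripper_width: 32.6
gripper_force: 0.0
```

Call:
step_arm:
  motion:
    - [-0.3,0,0,-0.3,0,0,0]
    - [-0.3,0,0,-1.2,0,0,0]
    - [-0.3,0,0,-2.8,0,0,0]
    - [-0.3,0,0,-4.6,0,0,0]
    - [-0.3,0,0,-6,0,0,0]

```text
time: 9.57
tcp_pos: [547.8, -46.1, 209.3]
tcp_rot: [0.001, 0.133, 0.991, -0.0]
contact_force: [0.6, -0.4, 0.2]
gripper_width: 32.9
gripper_force: 0.0
```

```bash
python3 - <<'E'
from h import *
np.set_printoptions(precision=2,suppress=True)
b=snap('side','s5.png')[:,:,::-1]
f=lambda i,x,y,w,W:cv2.resize(i[y:y+w,x:x+w],(W,W),interpolation=cv2.INTER_CUBIC)
cv2.imwrite('pics/z5.png',f(b,225,150,80,480))
s=bot.state();print(s['time'],s['tcp_pos'],s['q'],s['contact_force'])
print(go((576.5,77,190),0)[0],go((576.5,77,190),np.pi)[0])
E
```

```text
9.6167 [549.83 -46.57 212.63] [-0.24  0.16  1.62 -0.    1.35 -1.55] [1.77 0.35 1.62]
[ 0.7  12.62  2.26  0.29  0.37 74.7 ] [   0.7    12.62    2.26   -0.39    0.31 -105.3 ]
```

View pics/z5.png

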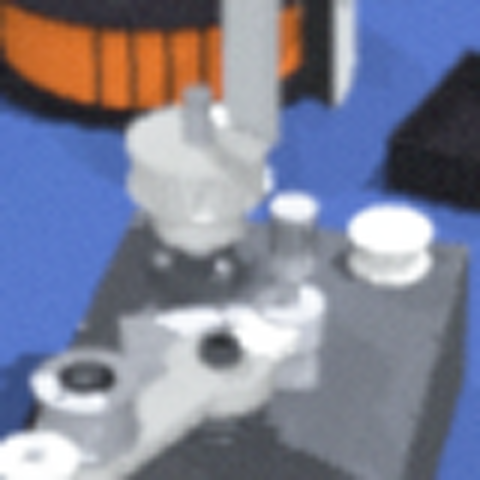

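The pin stands in the eye with its collar above it. Now the wheel: turn the grip so it closes along world x.

Call:
step_arm:
  motion:
    - [0.3,0,0.8,0,0,0,5]
    - [0.3,0.1,2.4,0,0,0,12]
    - [0.3,0.2,4.6,0,0,0,19]
    - [0.3,0.2,7.0,0,0,0,26]
    - [0.3,0.3,9.2,0,0,0,33]

```text
time: 10.03
tcp_pos: [569.0, 44.4, 207.5]
tcp_rot: [0.0, 0.412, 0.911, 0.0]
contact_force: [0.9, 0.0, 0.2]
gripper_width: 59.8
gripper_force: 0.0
```

Call:
step_arm:
  motion:
    - [0.3,0,0,0,0,0,7]
    - [0.3,0,0,0,0,0,14]
    - [0.3,0,0,0,0,0,21]
    - [0.3,0,0,0,0,0,28]
    - [0.3,0,0,0,0,0,35]

```text
time: 10.45
tcp_pos: [568.7, 43.7, 207.4]
tcp_rot: [0.0, 0.667, 0.745, 0.0]
contact_force: [-0.5, 0.1, 0.5]
gripper_width: 61.3
gripper_force: 0.0
```

Call:
step_arm:
  motion:
    - [0.3,0,0,0,0,0,5]
    - [0.3,0,0,0,0,0,6.7]
    - [0.3,0,0,0,0,0,6.7]
    - [0.3,0,0,0,0,0,6.7]
    - [0.3,0,0,0,0,0,6.7]

```text
time: 10.87
tcp_pos: [568.7, 43.5, 207.3]
tcp_rot: [0.0, 0.707, 0.707, 0.0]
contact_force: [-0.9, -0.0, -0.7]
gripper_width: 61.1
gripper_force: 0.0
```

```bash
python3 - <<'E'
from h import *
np.set_printoptions(precision=2,suppress=True)
s=bot.state();print(s['time'],s['tcp_pos'],s['tcp_rot'],s['gripper_width'],s['q'])
print(go((576.5,75.8,150),0)[0])
E
```

```text
10.8667 [568.72  43.53 207.33] [0.   0.71 0.71 0.  ] 61.08802195429599 [-0.08  0.21  1.57 -0.    1.36 -0.08]
[3.23 0.78 5.73 0.   0.   0.04]
```

Call:
step_arm:
  motion:
    - [0.3,0.8,0.2,0.4,0,0,0]
    - [0.3,1.9,0.5,1.4,0,0,0]
    - [0.3,2.8,0.7,2.7,0,0,0]
    - [0.3,3.23,0.78,3.7,0,0,0]
    - [0.3,3.23,0.78,4.2,0,0,0]

```text
time: 11.28
tcp_pos: [574.8, 77.5, 162.0]
tcp_rot: [-0.002, 0.706, 0.708, -0.002]
contact_force: [-0.6, 0.2, -0.4]
gripper_width: 61.4
gripper_force: 0.0
```

Call:
step_arm:
  motion:
    - [0.3,0,0,0.8,0,0,0]
    - [0.3,0,0,1.8,0,0,0]
    - [0.3,0,0,2.6,0,0,0]
    - [0.3,0,0,3.1,0,0,0]
    - [0.3,0,0,3.35,0,0,0]

```text
time: 11.7
tcp_pos: [575.8, 75.5, 130.4]
tcp_rot: [-0.001, 0.707, 0.707, -0.001]
contact_force: [-0.0, -0.1, 0.2]
gripper_width: 61.0
gripper_force: 0.0
```

```bash
python3 - <<'E'
from h import *
b=snap('side','s6.png')[:,:,::-1]; c=snap('top','t6.png')[:,:,::-1]
f=lambda i,x,y,w,W:cv2.resize(i[y:y+w,x:x+w],(W,W),interpolation=cv2.INTER_CUBIC)
cv2.imwrite('pics/z6.png',np.hstack([f(b,210,160,80,400),f(c,205,130,80,400)]))
s=bot.state();print(s['time'],s['tcp_pos'],s['contact_force'])
E
```

```text
11.8 [576.23107837  75.55794584 131.20514507] [-0.82736414 -0.64505994  0.15256728]
```

View pics/z6.png

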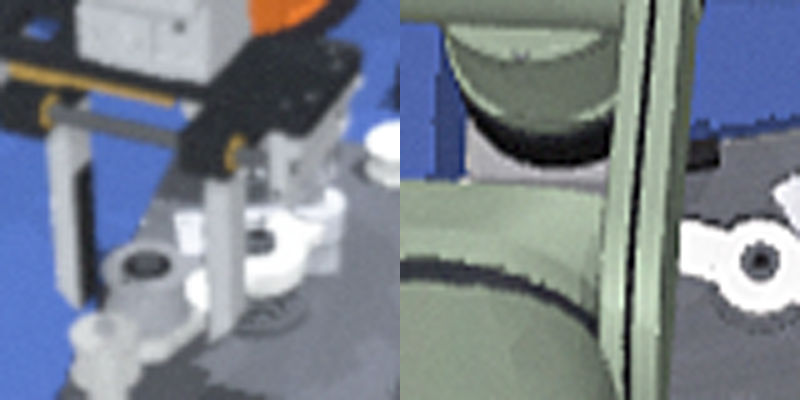

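Fingers straddle the wheel (side crop (75,230) and (225,260), wheel at (148,265)). Closing.

Call:
step_arm:
  motion:
    - [0.1,0,0,0,0,0,0]
    - [0,0,0,0,0,0,0]
    - [-0.05,0,0,0,0,0,0]
    - [-0.1,0,0,0,0,0,0]
    - [-0.13,0,0,0,0,0,0]

```text
time: 12.22
tcp_pos: [576.8, 75.8, 132.1]
tcp_rot: [0.0, 0.707, 0.707, 0.0]
contact_force: [-0.6, 0.3, -0.4]
gripper_width: 41.5
gripper_force: 0.0
```

Call:
step_arm:
  motion:
    - [-0.16,0,0,0,0,0,0]
    - [-0.2,0,0,0,0,0,0]
    - [-0.25,0,0,0,0,0,0]
    - [-0.3,0,0,0,0,0,0]
    - [-0.3,0,0,0,0,0,0]

```text
time: 12.63
tcp_pos: [576.9, 75.8, 132.1]
tcp_rot: [0.0, 0.707, 0.707, 0.0]
contact_force: [0.9, 1.4, 1.2]
gripper_width: 39.5
gripper_force: 30.0
```

```bash
python3 - <<'E'
from h import *
np.set_printoptions(precision=2,suppress=True)
s=bot.state();print(s['time'],s['tcp_pos'],s['contact_force'],s['gripper_width'],s['gripper_force'],s['torque'])
P=np.array([557.8,-2.0]);w=s['tcp_pos'][:2];d=w-P;print(np.hypot(*d),np.arctan2(d[1],d[0]))
P=np.array([557.8,-2.0]);a0=1.334
f=lambda t:P+80*np.array([np.cos(a0+t),np.sin(a0+t)])
for t in np.arange(0,.92,.04): print(round(t,2), ((f(t)-f(0))[::-1]/10))
E
```

```text
12.6333 [576.93  75.81 132.06] [0.91 1.45 1.18] 39.4868849839636 30.000199377536774 [-0.05 -0.3   0.04]
80.13034169677333 1.3297226649086138
0.0 [0. 0.]
0.04 [ 0.07 -0.31]
0.08 [ 0.13 -0.63]
0.12 [ 0.17 -0.94]
0.16 [ 0.2  -1.26]
0.2 [ 0.22 -1.58]
0.24 [ 0.22 -1.9 ]
0.28 [ 0.22 -2.22]
0.32 [ 0.2  -2.54]
0.36 [ 0.16 -2.86]
0.4 [ 0.12 -3.18]
0.44 [ 0.06 -3.49]
0.48 [-0.01 -3.8 ]
0.52 [-0.1  -4.11]
0.56 [-0.19 -4.42]
0.6 [-0.3  -4.72]
0.64 [-0.42 -5.02]
0.68 [-0.55 -5.31]
0.72 [-0.69 -5.59]
0.76 [-0.85 -5.87]
0.8 [-1.01 -6.15]
0.84 [-1.19 -6.41]
0.88 [-1.38 -6.67]
```

The wheel is gripped on centre. Starting along the arc, with the first stretch at about 0.2 rad/s.

Call:
step_arm:
  motion:
    - [-0.3,0.01,-0.06,0,0,0,0]
    - [-0.3,0.04,-0.18,0,0,0,0]
    - [-0.3,0.07,-0.31,0,0,0,0]
    - [-0.3,0.1,-0.47,0,0,0,0]
    - [-0.3,0.13,-0.63,0,0,0,0]

```text
time: 13.05
tcp_pos: [571.2, 77.0, 132.1]
tcp_rot: [0.001, 0.707, 0.707, 0.001]
contact_force: [5.1, -0.7, -1.0]
gripper_width: 39.3
gripper_force: 30.0
```

Call:
step_arm:
  motion:
    - [-0.3,0.02,-0.16,0,0,0,0]
    - [-0.3,0.04,-0.31,0,0,0,0]
    - [-0.3,0.06,-0.47,0,0,0,0]
    - [-0.3,0.07,-0.63,0,0,0,0]
    - [-0.3,0.08,-0.79,0,0,0,0]

```text
time: 13.47
tcp_pos: [563.3, 78.0, 132.1]
tcp_rot: [0.001, 0.707, 0.707, 0.001]
contact_force: [5.3, -0.8, -1.6]
gripper_width: 39.3
gripper_force: 30.0
```

Call:
step_arm:
  motion:
    - [-0.3,0.01,-0.16,0,0,0,0]
    - [-0.3,0.01,-0.32,0,0,0,0]
    - [-0.3,0.01,-0.48,0,0,0,0]
    - [-0.3,0.01,-0.64,0,0,0,0]
    - [-0.3,0.01,-0.8,0,0,0,0]

```text
time: 13.88
tcp_pos: [555.3, 78.1, 132.1]
tcp_rot: [0.001, 0.707, 0.707, 0.001]
contact_force: [5.8, 1.3, -2.3]
gripper_width: 39.5
gripper_force: 30.0
```

```bash
cat >> h.py <<'E'
def arc():
    s=bot.state();d=s['tcp_pos'][:2]-[557.8,-2.0];a=np.arctan2(d[1],d[0]);F=s['contact_force'][:2]
    tg=np.array([-np.sin(a),np.cos(a)]); rd=np.array([np.cos(a),np.sin(a)])
    print('t',round(s['time'],2),'pos',s['tcp_pos'].round(1),'r %.1f theta %.3f Ftan %.1f Frad %.1f w %.1f'%(np.hypot(*d),a-1.33,F@tg,F@rd,s['gripper_width']))
E
python3 - <<'E'
from h import *
arc()
E
```

```text
t 13.88 pos [555.3  78.1 132.1] r 80.1 theta 0.272 Ftan -5.8 Frad 1.1 w 39.5
```

Call:
step_arm:
  motion:
    - [-0.3,0,-0.13,0,0,0,0]
    - [-0.3,-0.01,-0.26,0,0,0,0]
    - [-0.3,-0.02,-0.39,0,0,0,0]
    - [-0.3,-0.04,-0.52,0,0,0,0]
    - [-0.3,-0.06,-0.64,0,0,0,0]

```text
time: 14.3
tcp_pos: [549.0, 77.6, 132.1]
tcp_rot: [0.001, 0.707, 0.707, 0.001]
contact_force: [6.1, 0.9, -1.7]
gripper_width: 39.3
gripper_force: 30.0
```

Call:
step_arm:
  motion:
    - [-0.3,-0.02,-0.13,0,0,0,0]
    - [-0.3,-0.04,-0.26,0,0,0,0]
    - [-0.3,-0.06,-0.39,0,0,0,0]
    - [-0.3,-0.08,-0.52,0,0,0,0]
    - [-0.3,-0.1,-0.63,0,0,0,0]

```text
time: 14.72
tcp_pos: [542.7, 76.7, 132.1]
tcp_rot: [0.001, 0.707, 0.707, 0.001]
contact_force: [5.8, 0.9, -2.0]
gripper_width: 39.5
gripper_force: 30.0
```

```bash
cat >> h.py <<'E'
def head():
    s=bot.state();d=s['tcp_pos'][:2]-[557.8,-2.0];a=np.arctan2(d[1],d[0]);e=np.array([557.8,-2.0])-45*np.array([np.cos(a),np.sin(a)])
    g=cv2.cvtColor(optics.camera('side'),cv2.COLOR_RGB2GRAY)
    for z in (152,138): print('z',z,proj('side',[*e,z]).round(1),end=' ')
    u,v=proj('side',[*e,152]).round().astype(int); print('\nrows',v-4); print(g[v-4:v+18,u-9:u+10])
E
python3 - <<'E'
from h import *
arc();head()
E
```

```text
t 14.72 pos [542.7  76.7 132.1] r 80.2 theta 0.431 Ftan -5.9 Frad -0.2 w 39.5
z 152 [266.1 182. ] z 138 [266.1 187. ] 
rows 178
[[110 126 125 137 159 168 169 177 181 161 120  75  47  48  46  46  46  46
   46]
 [ 58  62  60  66  71  88 100 128 137 116  75  54  51  47  46  47  49  45
   50]
 [ 48  47  48  52  49  50  54  64  66  59  49  47  47  48  47  48  47  50
   43]
 [ 68  62  55  51  52  50  49  51  49  50  52  52  50  46  49  52  47  46
   48]
 [113 102  91  84  72  63  57  49  47  48  47  53  51  51  54  51  50  48
   43]
 [154 148 132 123 112 101  84  62  52  50  47  51  50  47  51  48  46  45
   45]
 [170 147 120 120 126 130 116  82  53  48  46  44  48  44  46  49  47  46
   48]
 [167 114  73  66  73  84  85  64  47  47  47  46  44  44  43  45  48  46
   49]
 [145  81  52  47  46  50  51  46  47  47  47  39  48  41  41  45  41  44
   48]
 [ 86  52  45  47  48  48  47  46  49  47  46  44  42  42  41  45  52  50
   48]
 [ 51  44  45  46  47  46  42  44  47  55  61  48  46  42  44  54  92  85
   69]
 [ 50  49  46  47  50  48  52  45  56  84  94  73  45  46  60  97 129 125
  102]
 [ 47  52  48  52  52  51  49  50  64 117 124  94  65  53  86 136 144 137
  134]
 [ 53  48  50  48  50  48  47  53  81 122 117 100  75  76 107 134 136 134
  135]
 [ 50  46  53  52  50  45  52  56  98 109 104  98  96  95  98 106 107 115
  120]
 [ 48  52  51  50  52  53  50  62 112 111 101  99  99 100  96  99 100  99
   96]
 [ 52  51  47  46  50  50  50  56 105 109 101 112 102  98  96  96  99 100
   97]
 [ 53  47  50  48  49  51  51  54  88 104 119 146 134 112 109 104  99  97
   96]
 [ 58  59  56  53  50  54  54  51  64 100 144 174 186 166 142 123 116 110
  103]
 [ 76  73  72  92  94  93  78  69  77 122 155 193 231 224 172 136 129 127
  129]
 [ 83  87  93 142 149 148 133 122 120 139 156 199 236 240 199 146 133 129
  132]
 [ 84  85  96 153 173 178 174 171 154 153 162 197 235 238 188 141 141 140
  143]]
```

The gripper hides the eye from the camera, so I'll go by feel. The hole seen in the first picture is at ≈0.79; advancing to 0.64.

Call:
step_arm:
  motion:
    - [-0.3,-0.02,-0.08,0,0,0,0]
    - [-0.3,-0.03,-0.16,0,0,0,0]
    - [-0.3,-0.05,-0.24,0,0,0,0]
    - [-0.3,-0.07,-0.31,0,0,0,0]
    - [-0.3,-0.08,-0.37,0,0,0,0]

```text
time: 15.18
tcp_pos: [539.0, 76.0, 132.1]
tcp_rot: [0.001, 0.707, 0.707, 0.001]
contact_force: [6.1, 0.4, -2.3]
gripper_width: 39.6
gripper_force: 30.0
```

Call:
step_arm:
  motion:
    - [-0.3,-0.02,-0.07,0,0,0,0]
    - [-0.3,-0.04,-0.14,0,0,0,0]
    - [-0.3,-0.06,-0.2,0,0,0,0]
    - [-0.3,-0.08,-0.26,0,0,0,0]
    - [-0.3,-0.09,-0.29,0,0,0,0]

```text
time: 15.6
tcp_pos: [536.1, 75.1, 132.1]
tcp_rot: [0.001, 0.707, 0.707, 0.001]
contact_force: [5.8, 1.0, -1.1]
gripper_width: 39.1
gripper_force: 30.0
```

Call:
step_arm:
  motion:
    - [-0.3,-0.02,-0.07,0,0,0,0]
    - [-0.3,-0.04,-0.14,0,0,0,0]
    - [-0.3,-0.06,-0.2,0,0,0,0]
    - [-0.3,-0.08,-0.25,0,0,0,0]
    - [-0.3,-0.09,-0.29,0,0,0,0]

```text
time: 16.02
tcp_pos: [533.2, 74.3, 132.1]
tcp_rot: [0.001, 0.707, 0.707, 0.001]
contact_force: [5.9, 0.7, -1.9]
gripper_width: 39.6
gripper_force: 30.0
```

Call:
step_arm:
  motion:
    - [-0.3,-0.02,-0.07,0,0,0,0]
    - [-0.3,-0.04,-0.13,0,0,0,0]
    - [-0.3,-0.06,-0.19,0,0,0,0]
    - [-0.3,-0.08,-0.24,0,0,0,0]
    - [-0.3,-0.1,-0.28,0,0,0,0]

```text
time: 16.43
tcp_pos: [530.4, 73.3, 132.1]
tcp_rot: [0.001, 0.707, 0.707, 0.001]
contact_force: [5.3, 1.6, -2.1]
gripper_width: 39.6
gripper_force: 30.0
```

Call:
step_arm:
  motion:
    - [-0.3,-0.02,-0.06,0,0,0,0]
    - [-0.3,-0.04,-0.11,0,0,0,0]
    - [-0.3,-0.06,-0.16,0,0,0,0]
    - [-0.3,-0.08,-0.2,0,0,0,0]
    - [-0.3,-0.09,-0.22,0,0,0,0]

```text
time: 16.85
tcp_pos: [528.2, 72.5, 132.1]
tcp_rot: [0.001, 0.707, 0.707, 0.001]
contact_force: [6.4, 1.9, -2.0]
gripper_width: 39.5
gripper_force: 30.0
```

Call:
step_arm:
  motion:
    - [-0.3,-0.02,-0.06,0,0,0,0]
    - [-0.3,-0.04,-0.11,0,0,0,0]
    - [-0.3,-0.06,-0.16,0,0,0,0]
    - [-0.3,-0.08,-0.2,0,0,0,0]
    - [-0.3,-0.09,-0.22,0,0,0,0]

```text
time: 17.27
tcp_pos: [526.1, 71.6, 132.1]
tcp_rot: [0.001, 0.707, 0.707, 0.001]
contact_force: [5.6, 1.6, -2.4]
gripper_width: 39.4
gripper_force: 30.0
```

Call:
step_arm:
  motion:
    - [-0.3,-0.02,-0.05,0,0,0,0]
    - [-0.3,-0.04,-0.1,0,0,0,0]
    - [-0.3,-0.06,-0.14,0,0,0,0]
    - [-0.3,-0.08,-0.18,0,0,0,0]
    - [-0.3,-0.1,-0.22,0,0,0,0]

```text
time: 17.68
tcp_pos: [523.9, 70.6, 132.1]
tcp_rot: [0.001, 0.707, 0.707, 0.002]
contact_force: [5.3, 0.9, -2.6]
gripper_width: 39.2
gripper_force: 30.0
```

```bash
python3 - <<'E'
from h import *
arc()
E
```

```text
t 17.68 pos [523.9  70.6 132.1] r 80.1 theta 0.678 Ftan -5.2 Frad -1.4 w 39.2
```

Call:
step_arm:
  motion:
    - [-0.3,-0.02,-0.04,0,0,0,0]
    - [-0.3,-0.04,-0.08,0,0,0,0]
    - [-0.3,-0.06,-0.12,0,0,0,0]
    - [-0.3,-0.07,-0.14,0,0,0,0]
    - [-0.3,-0.07,-0.14,0,0,0,0]

```text
time: 18.1
tcp_pos: [522.4, 69.9, 132.1]
tcp_rot: [0.001, 0.707, 0.707, 0.001]
contact_force: [5.4, 1.3, -2.4]
gripper_width: 39.4
gripper_force: 30.0
```

Call:
step_arm:
  motion:
    - [-0.3,-0.02,-0.04,0,0,0,0]
    - [-0.3,-0.04,-0.08,0,0,0,0]
    - [-0.3,-0.06,-0.12,0,0,0,0]
    - [-0.3,-0.07,-0.14,0,0,0,0]
    - [-0.3,-0.07,-0.14,0,0,0,0]

```text
time: 18.52
tcp_pos: [521.0, 69.2, 132.1]
tcp_rot: [0.001, 0.707, 0.707, 0.001]
contact_force: [5.4, 1.4, -1.9]
gripper_width: 39.4
gripper_force: 30.0
```

```bash
python3 - <<'E'
from h import *
arc()
import sys
g=cv2.cvtColor(optics.camera('side'),cv2.COLOR_RGB2BGR);cv2.imwrite('pics/s7.png',g)
E
```

```text
t 18.52 pos [521.   69.2 132.1] r 80.1 theta 0.718 Ftan -5.4 Frad -1.2 w 39.4
```

Call:
step_arm:
  motion:
    - [-0.3,-0.02,-0.04,0,0,0,0]
    - [-0.3,-0.04,-0.07,0,0,0,0]
    - [-0.3,-0.06,-0.11,0,0,0,0]
    - [-0.3,-0.08,-0.14,0,0,0,0]
    - [-0.3,-0.08,-0.14,0,0,0,0]

```text
time: 18.98
tcp_pos: [519.6, 68.4, 132.1]
tcp_rot: [0.001, 0.707, 0.707, 0.001]
contact_force: [5.4, 1.6, -1.1]
gripper_width: 39.5
gripper_force: 30.0
```

Call:
step_arm:
  motion:
    - [-0.3,-0.02,-0.04,0,0,0,0]
    - [-0.3,-0.04,-0.07,0,0,0,0]
    - [-0.3,-0.06,-0.11,0,0,0,0]
    - [-0.3,-0.08,-0.14,0,0,0,0]
    - [-0.3,-0.08,-0.14,0,0,0,0]

```text
time: 19.4
tcp_pos: [518.2, 67.6, 132.1]
tcp_rot: [0.001, 0.707, 0.707, 0.001]
contact_force: [3.7, 2.1, -2.7]
gripper_width: 39.5
gripper_force: 30.0
```

```bash
python3 - <<'E'
from h import *
arc()
P=np.array([557.8,-2]);a=1.33+.76;e=P-45*np.array([np.cos(a),np.sin(a)])
old=cv2.imread('pics/s7.png')
g=cv2.cvtColor(optics.camera('side'),cv2.COLOR_RGB2BGR);cv2.imwrite('pics/s8.png',g)
c=optics.camera('top')[:,:,::-1];cv2.imwrite('pics/t8.png',c)
print(e,[proj('side',[*e,z]).round(1) for z in (108,138,152)],[proj('top',[*e,z]).round(1) for z in (108,138,152)])
f=lambda i,x,y,w,W:cv2.resize(i[y:y+w,x:x+w],(W,W),interpolation=cv2.INTER_CUBIC)
cv2.imwrite('pics/z8.png',np.hstack([f(old,235,155,50,260),f(g,235,155,50,260),f(c,270,145,50,260)]))
E
```

```text
t 19.4 pos [518.2  67.6 132.1] r 80.1 theta 0.758 Ftan -4.3 Frad -0.1 w 39.5
[580.12850107 -41.06965626] [array([260.1, 197.5]), array([259.9, 186.9]), array([259.9, 181.8])] [array([294. , 173.1]), array([294.6, 169.4]), array([294.9, 167.5])]
```

View pics/z8.png

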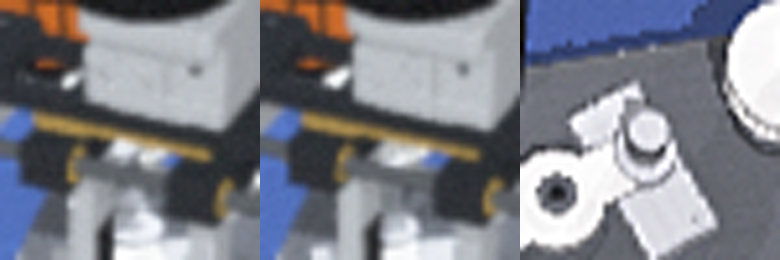

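Top view now shows the eye and pin clearly (head top at crop (650,126), eye centre at about (645,156)). The ~5.8 px offset means it's still standing on the plate. I'll track that offset numerically.

Call:
step_arm:
  motion:
    - [-0.3,-0.02,-0.04,0,0,0,0]
    - [-0.3,-0.04,-0.07,0,0,0,0]
    - [-0.3,-0.06,-0.1,0,0,0,0]
    - [-0.3,-0.06,-0.1,0,0,0,0]
    - [-0.3,-0.06,-0.1,0,0,0,0]

```text
time: 19.92
tcp_pos: [517.2, 67.1, 132.1]
tcp_rot: [0.001, 0.707, 0.707, 0.001]
contact_force: [5.7, 0.9, -1.7]
gripper_width: 39.2
gripper_force: 30.0
```

```bash
cat >> h.py <<'E'
def prof(f=None):
    c=optics.camera('top') if f is None else cv2.imread(f)
    g=c[:,:,1]; print('cols 288..301 rows from 161'); print(g[161:183,288:302])
E
python3 - <<'E'
from h import *
arc(); prof('pics/t8.png'); prof()
E
```

```text
t 19.92 pos [517.2  67.1 132.1] r 80.1 theta 0.773 Ftan -5.4 Frad -2.1 w 39.2
cols 288..301 rows from 161
[[ 94 122 142 188 195 104 109 115 110 110 108 111 112 108]
 [153 179 244 245 228 131 106 109 109 109 111 114 113 110]
 [252 238 212 219 232 175  97 110 110 110 110 111 112 109]
 [240 236 137 139 143 154  73 105 109 110 111 110 109 108]
 [237 239 142 143 147 149 122 108  99 105 109 109 112 111]
 [238 220 142 145 153 185 194 175 142 114 107 112 107 108]
 [239 139 140 157 196 240 237 239 224 185  99 105 108 107]
 [242 144 131 205 231 224 229 227 233 247 127  98 106 110]
 [222 144 119 237 229 220 226 225 227 240 176 104 111 109]
 [130 171 103 239 231 221 224 227 228 237 176 104 106 112]
 [126 234  92 209 238 229 222 230 233 241 171 127 103 107]
 [162 250  96 103 222 234 232 236 235 206 162 209 104 105]
 [178 242 116  55 109 190 209 219 183  51 216 255 107 105]
 [180 227 175  82  80  73  92 102  56  87 248 250 121 102]
 [168 228 206 137  99 110  99  89 100 175 246 230 189 109]
 [202 200 228 205 158 135 137 125 187 247 244 159 240 129]
 [246 174 214 240 215 207 209 191 249 240 209 134 
[... 931 characters left out ...]
4  68 205 239 230 225 231 233 232 167 128 106 108]
 [156 253  75  77 224 227 237 233 227 154 201 195 105 107]
 [197 242 124  74 119 154 217 184 147  56 216 229 102 105]
 [169 228 179  94  78  77  88  89  72 134 247 246 124 104]
 [159 223 209 149  99 103  90  95 112 228 245 215 189 106]
 [200 208 227 204 176 162 149 165 208 245 233 143 235 132]
 [245 206 221 235 237 220 221 235 249 237 181 194 232 171]
 [243 246 211 221 222 230 230 219 234 170 153 220 223 236]
 [241 240 226 214 195 205 180 151 121 148 205 225 220 234]
 [240 242 250 242 212 138 142 154 158 222 223 228 223 227]
 [248 238 243 174 184 186 185 211 226 222 216 219 220 217]
 [242 203 192 180 223 214 218 219 223 221 215 219 221 219]]
```

Head centre is at row 169.8, against 169.4 predicted for home and 167.5 for standing. The side frames also changed between 0.72 and 0.76, so the pin has dropped. Easing back by feel to take up the spring.

Call:
step_arm:
  motion:
    - [-0.3,0.01,0.03,0,0,0,0]
    - [-0.3,0.03,0.06,0,0,0,0]
    - [-0.3,0.05,0.09,0,0,0,0]
    - [-0.3,0.06,0.12,0,0,0,0]
    - [-0.3,0.06,0.12,0,0,0,0]

```text
time: 20.38
tcp_pos: [518.3, 67.7, 132.1]
tcp_rot: [0.0, 0.707, 0.707, 0.001]
contact_force: [5.5, 1.8, -1.7]
gripper_width: 39.6
gripper_force: 30.0
```

```bash
python3 - <<'E'
from h import *
arc()
E
```

```text
t 20.38 pos [518.3  67.7 132.1] r 80.1 theta 0.756 Ftan -5.7 Frad -1.1 w 39.6
```

Call:
step_arm:
  motion:
    - [-0.3,0.01,0.02,0,0,0,0]
    - [-0.3,0.02,0.04,0,0,0,0]
    - [-0.3,0.03,0.06,0,0,0,0]
    - [-0.3,0.04,0.08,0,0,0,0]
    - [-0.3,0.04,0.08,0,0,0,0]

```text
time: 20.8
tcp_pos: [519.0, 68.1, 132.1]
tcp_rot: [0.0, 0.707, 0.707, 0.001]
contact_force: [5.0, 2.4, -0.9]
gripper_width: 39.4
gripper_force: 30.0
```

Call:
step_arm:
  motion:
    - [-0.3,0.01,0.02,0,0,0,0]
    - [-0.3,0.02,0.04,0,0,0,0]
    - [-0.3,0.03,0.06,0,0,0,0]
    - [-0.3,0.04,0.07,0,0,0,0]
    - [-0.3,0.04,0.07,0,0,0,0]

```text
time: 21.22
tcp_pos: [519.7, 68.5, 132.1]
tcp_rot: [0.0, 0.707, 0.707, 0.001]
contact_force: [5.3, 2.0, -1.1]
gripper_width: 39.3
gripper_force: 30.0
```

Call:
step_arm:
  motion:
    - [-0.3,0.01,0.02,0,0,0,0]
    - [-0.3,0.02,0.04,0,0,0,0]
    - [-0.3,0.03,0.06,0,0,0,0]
    - [-0.3,0.03,0.06,0,0,0,0]
    - [-0.3,0.03,0.06,0,0,0,0]

```text
time: 21.63
tcp_pos: [520.1, 68.7, 132.1]
tcp_rot: [0.0, 0.707, 0.707, 0.001]
contact_force: [3.5, 0.7, 0.5]
gripper_width: 39.4
gripper_force: 30.0
```

```bash
python3 - <<'E'
from h import *
arc(); prof()
E
```

```text
t 21.63 pos [520.1  68.7 132.1] r 80.1 theta 0.730 Ftan -3.4 Frad -1.0 w 39.4
cols 288..301 rows from 161
[[ 91 120 146 188 196 101 106 111 109 110 111 109 105 108]
 [148 183 242 239 226 127  99 107 113 110 114 111 116 112]
 [251 233 230 231 241 211  93 111 108 108 110 108 110 112]
 [237 229 228 219 225 238  73 107 112 113 110 110 113 110]
 [232 231 195 134 139 142 123  97 108 104 108 112 111 110]
 [226 235 139 139 145 147 156  94 112 100 110 111 109 106]
 [231 238 144 143 153 178 191 174 176 142  99 106 111 104]
 [229 241 140 120 200 232 237 233 240 228 125  98 105 107]
 [235 223 145  89 242 224 227 228 228 241 205 104 109 111]
 [237 153 145 136 240 226 223 226 227 232 249  97 108 114]
 [213 192 137 117 244 230 223 227 228 234 246 101 101 115]
 [139 228 113  81 235 240 226 230 231 235 234 189  97 104]
 [156 244 146  51 161 237 234 237 237 226 148 255  99 105]
 [152 237 209  70  67 172 213 215 220 128 121 255 103 106]
 [205 224 229 121  78  83  65  57  83  75 224 251 149 101]
 [225 195 229 206 127 101  95  92 109 184 247 222 211 131]
 [246 159 215 240 201 184 172 160 206 248 240 135 230 177]
 [245 205 181 221 238 237 244 236 250 239 194 138 226 235]
 [242 246 209 204 214 228 220 219 236 176 127 195 219 225]
 [238 242 245 255 171 161 126 123 114 153 182 226 218 220]
 [243 247 241 246 196 144 159 160 157 222 225 221 221 218]
 [241 241 203 157 187 201 220 227 226 224 218 219 219 218]]
```

The force is falling with the wheel nearly stopped, so the pin is carrying load. Smaller steps.

Call:
step_arm:
  motion:
    - [-0.3,0.005,0.01,0,0,0,0]
    - [-0.3,0.01,0.015,0,0,0,0]
    - [-0.3,0.01,0.02,0,0,0,0]
    - [-0.3,0.01,0.025,0,0,0,0]
    - [-0.3,0.01,0.025,0,0,0,0]

```text
time: 22.1
tcp_pos: [520.2, 68.7, 132.1]
tcp_rot: [0.0, 0.707, 0.707, 0.001]
contact_force: [4.4, 1.3, -0.1]
gripper_width: 39.4
gripper_force: 30.0
```

```bash
python3 - <<'E'
from h import *
arc()
E
```

```text
t 22.1 pos [520.2  68.7 132.1] r 80.1 theta 0.730 Ftan -4.5 Frad -0.9 w 39.4
```

Call:
step_arm:
  motion:
    - [-0.3,0.005,0.01,0,0,0,0]
    - [-0.3,0.01,0.02,0,0,0,0]
    - [-0.3,0.02,0.03,0,0,0,0]
    - [-0.3,0.02,0.035,0,0,0,0]
    - [-0.3,0.02,0.035,0,0,0,0]

```text
time: 22.52
tcp_pos: [520.2, 68.7, 132.0]
tcp_rot: [-0.0, 0.707, 0.707, 0.0]
contact_force: [5.0, 2.7, 2.0]
gripper_width: 39.2
gripper_force: 30.0
```

```bash
python3 - <<'E'
from h import *
arc()
E
```

```text
t 22.52 pos [520.2  68.7 132. ] r 80.1 theta 0.729 Ftan -5.6 Frad 0.1 w 39.2
```

Call:
step_arm:
  motion:
    - [-0.3,0,0,0,0,0,0]
    - [-0.3,0,0,0,0,0,0]
    - [-0.3,0,0,0,0,0,0]

```text
time: 22.77
tcp_pos: [520.2, 68.8, 132.0]
tcp_rot: [-0.0, 0.707, 0.707, 0.0]
contact_force: [4.6, 2.7, 1.2]
gripper_width: 39.8
gripper_force: 30.0
```

```bash
python3 - <<'E'
from h import *
np.set_printoptions(precision=4,suppress=True)
arc();s=bot.state();print(s['torque'],s['tau'],s['tcp_pos'],s['tcp_rot'],s['contact_force'])
E
```

```text
t 22.77 pos [520.2  68.8 132. ] r 80.1 theta 0.729 Ftan -5.3 Frad 0.2 w 39.8
[ 0.4566 -0.8735  0.0052] [ -1.3631 -32.583  -22.4418  -0.9332   1.347   -0.0015] [520.2252  68.7599 132.0251] [-0.      0.7071  0.7071  0.0004] [4.5839 2.678  1.2009]
```

Call:
step_arm:
  motion:
    - [-0.3,0.01,0.01,0,0,0,0]
    - [-0.3,0.01,0.02,0,0,0,0]
    - [-0.3,0.02,0.03,0,0,0,0]
    - [-0.3,0.02,0.04,0,0,0,0]
    - [-0.3,0.02,0.04,0,0,0,0]

```text
time: 23.18
tcp_pos: [520.5, 68.8, 132.0]
tcp_rot: [-0.0, 0.707, 0.707, 0.0]
contact_force: [2.8, 2.9, 2.7]
gripper_width: 39.6
gripper_force: 30.0
```

```bash
python3 - <<'E'
from h import *
np.set_printoptions(precision=4,suppress=True)
arc();s=bot.state();print(s['torque'],s['tau'],s['tcp_pos'],s['tcp_rot'],s['contact_force'])
E
```

```text
t 23.18 pos [520.5  68.8 132. ] r 80.1 theta 0.726 Ftan -3.8 Frad 1.2 w 39.6
[ 0.6637 -0.693  -0.0108] [ -1.7368 -31.6676 -22.1737  -1.1064   1.0077  -0.0042] [520.4651  68.835  132.0003] [-0.0001  0.7071  0.7071  0.0002] [2.7559 2.861  2.7078]
```

Call:
step_arm:
  motion:
    - [-0.3,0.01,0.01,0,0,0,0]
    - [-0.3,0.01,0.02,0,0,0,0]
    - [-0.3,0.02,0.03,0,0,0,0]
    - [-0.3,0.02,0.03,0,0,0,0]
    - [-0.3,0.02,0.03,0,0,0,0]

```text
time: 23.6
tcp_pos: [520.7, 69.0, 132.0]
tcp_rot: [-0.0, 0.707, 0.707, 0.0]
contact_force: [1.4, 3.9, 5.0]
gripper_width: 39.7
gripper_force: 30.0
```

```bash
python3 - <<'E'
from h import *
np.set_printoptions(precision=4,suppress=True)
arc();s=bot.state();print(s['torque'],s['tcp_pos'],s['tcp_rot'],s['contact_force'])
E
```

```text
t 23.6 pos [520.7  69.  132. ] r 80.1 theta 0.722 Ftan -3.1 Frad 2.8 w 39.7
[ 0.7227 -0.5099  0.0134] [520.7049  68.9625 131.9642] [-0.0001  0.7071  0.7071  0.0001] [1.4417 3.9408 4.9625]
```

Call:
step_arm:
  motion:
    - [-0.3,0.01,0.01,0,0,0,0]
    - [-0.3,0.01,0.02,0,0,0,0]
    - [-0.3,0.01,0.03,0,0,0,0]
    - [-0.3,0.01,0.04,0,0,0,0]
    - [-0.3,0.01,0.04,0,0,0,0]

```text
time: 24.02
tcp_pos: [520.9, 69.1, 132.0]
tcp_rot: [-0.0, 0.707, 0.707, -0.0]
contact_force: [1.5, 4.1, 5.8]
gripper_width: 39.5
gripper_force: 30.0
```

```bash
python3 - <<'E'
from h import *
np.set_printoptions(precision=4,suppress=True)
arc();s=bot.state();print(s['torque'],s['tcp_pos'],s['tcp_rot'],s['contact_force'])
E
```

```text
t 24.02 pos [520.9  69.1 132. ] r 80.1 theta 0.720 Ftan -3.2 Frad 2.9 w 39.5
[ 0.6416 -0.4749  0.0001] [520.9083  69.0716 131.9656] [-0.0003  0.7071  0.7071 -0.0001] [1.5166 4.0641 5.7671]
```

Call:
step_arm:
  motion:
    - [-0.3,0.01,0.02,0,0,0,0]
    - [-0.3,0.01,0.03,0,0,0,0]
    - [-0.3,0.02,0.04,0,0,0,0]
    - [-0.3,0.02,0.05,0,0,0,0]
    - [-0.3,0.02,0.05,0,0,0,0]

```text
time: 24.43
tcp_pos: [521.2, 69.2, 132.0]
tcp_rot: [-0.0, 0.707, 0.707, -0.0]
contact_force: [1.0, 4.3, 6.8]
gripper_width: 39.5
gripper_force: 30.0
```

```bash
python3 - <<'E'
from h import *
np.set_printoptions(precision=4,suppress=True)
arc();s=bot.state();print(s['torque'],s['tcp_pos'],s['tcp_rot'],s['contact_force'])
prof()
E
```

```text
t 24.43 pos [521.2  69.2 132. ] r 80.1 theta 0.716 Ftan -2.9 Frad 3.4 w 39.5
[ 0.6834 -0.275  -0.0088] [521.159   69.1845 131.987 ] [-0.0004  0.7071  0.7071 -0.0004] [1.0133 4.325  6.7747]
cols 288..301 rows from 161
[[ 96 119 142 187 194 102 108 112 108 112 108 112 111 109]
 [149 178 242 240 224 125 102 105 110 113 111 111 109 109]
 [252 235 230 233 241 209 108 108 115 114 110 111 112 109]
 [239 227 228 218 225 233 105 107 106 109 108 112 107 111]
 [231 232 199 134 140 146 120  93 107 111 110 114 112 111]
 [228 233 139 143 144 152 155  83 101 105 110 115 112 109]
 [231 239 143 141 141 159 190 160 142 113 104 101 110 109]
 [233 239 144 142 160 195 239 243 222 182 121 101 106 110]
 [234 225 136 153 214 229 230 230 235 242 207 102 105 113]
 [238 136 133 153 244 228 225 230 230 236 249 110 105 109]
 [216 154 168  95 243 230 223 228 228 231 247 146 105 107]
 [166 223 157  59 246 236 224 228 231 233 234 203  96 107]
 [212 241 164  48 188 243 233 234 237 235 174 255 100 103]
 [157 236 219  74  53 216 224 225 226 199 131 250 143 101]
 [177 218 240 125  72  96 144 142 129  80 213 248 188 106]
 [224 206 236 206 117  81  74  70 103 164 244 236 225 130]
 [245 171 228 239 186 156 129 118 203 246 243 174 202 174]
 [244 202 196 232 238 243 222 211 251 241 211 139 227 235]
 [243 247 205 220 216 225 224 220 227 193 126 196 224 225]
 [238 241 246 231 163 156 156 165  89 132 185 227 221 220]
 [242 242 248 235 219 149 150 149 164 185 221 224 219 219]
 [244 230 227 168 189 201 202 206 230 227 219 220 220 218]]
```

Fx is nearly relieved. What's left is Fy (pad friction) and Fz, so I'll relieve those directly.

Call:
step_arm:
  motion:
    - [-0.3,0.01,0,-0.01,0,0,0]
    - [-0.3,0.02,0,-0.02,0,0,0]
    - [-0.3,0.03,0.01,-0.03,0,0,0]
    - [-0.3,0.05,0.01,-0.03,0,0,0]
    - [-0.3,0.05,0.01,-0.03,0,0,0]

```text
time: 24.9
tcp_pos: [521.3, 69.3, 132.0]
tcp_rot: [-0.0, 0.707, 0.707, -0.001]
contact_force: [0.6, 2.1, 5.9]
gripper_width: 39.4
gripper_force: 30.0
```

```bash
python3 - <<'E'
from h import *
np.set_printoptions(precision=4,suppress=True)
arc();s=bot.state();print(s['torque'],s['tcp_pos'],s['tcp_rot'],s['contact_force'])
E
```

```text
t 24.9 pos [521.3  69.3 132. ] r 80.1 theta 0.714 Ftan -1.5 Frad 1.6 w 39.4
[ 0.3702 -0.3099 -0.06  ] [521.2674  69.2898 131.9728] [-0.0001  0.7071  0.7071 -0.0007] [0.6276 2.0826 5.9085]
```

Call:
step_arm:
  motion:
    - [-0.3,0.01,0,-0.01,0,0,0]
    - [-0.3,0.02,0,-0.02,0,0,0]
    - [-0.3,0.03,0.01,-0.04,0,0,0]
    - [-0.3,0.04,0.02,-0.05,0,0,0]
    - [-0.3,0.04,0.02,-0.05,0,0,0]

```text
time: 25.32
tcp_pos: [521.4, 69.4, 132.0]
tcp_rot: [-0.0, 0.707, 0.707, -0.001]
contact_force: [0.7, -0.9, 1.8]
gripper_width: 39.6
gripper_force: 30.0
```

```bash
python3 - <<'E'
from h import *
np.set_printoptions(precision=4,suppress=True)
arc();s=bot.state();print(s['torque'],s['tcp_pos'],s['tcp_rot'],s['contact_force'])
E
```

```text
t 25.32 pos [521.4  69.4 132. ] r 80.2 theta 0.712 Ftan -0.2 Frad -1.1 w 39.6
[-0.1138 -0.3962 -0.0343] [521.4387  69.4289 132.0335] [-0.      0.7071  0.7071 -0.0008] [ 0.6681 -0.9391  1.8417]
```

Tangential force ≈ 0, so the pin carries the spring. Opening gently.

Call:
step_arm:
  motion:
    - [-0.15,0,0,0,0,0,0]
    - [-0.12,0,0,0,0,0,0]
    - [-0.08,0,0,0,0,0,0]
    - [0,0,0,0,0,0,0]
    - [0.1,0,0,0,0,0,0]

```text
time: 25.73
tcp_pos: [521.1, 70.1, 131.9]
tcp_rot: [-0.001, 0.707, 0.707, -0.001]
contact_force: [-0.0, 0.3, 0.8]
gripper_width: 49.9
gripper_force: 0.0
```

Call:
step_arm:
  motion:
    - [0.2,0,0,0,0,0,0]
    - [0.3,0,0,0,0,0,0]
    - [0.3,0,0,-0.5,0,0,0]
    - [0.3,0,0,-1.5,0,0,0]
    - [0.3,0,0,-3,0,0,0]

```text
time: 26.15
tcp_pos: [520.9, 70.1, 162.3]
tcp_rot: [-0.001, 0.707, 0.707, -0.001]
contact_force: [0.1, 0.5, 0.1]
gripper_width: 61.1
gripper_force: 0.0
```

Call:
step_arm:
  motion:
    - [0.3,0,0,-2,0,0,0]
    - [0.3,0,0,-4,0,0,0]
    - [0.3,0,0,-5.5,0,0,0]
    - [0.3,0,0,-6.5,0,0,0]
    - [0.3,0,0,-7,0,0,0]

```text
time: 26.57
tcp_pos: [523.1, 70.1, 235.3]
tcp_rot: [0.001, 0.707, 0.707, 0.001]
contact_force: [0.1, 0.0, -0.3]
gripper_width: 61.0
gripper_force: 0.0
```

```bash
python3 - <<'E'
from h import *
s=bot.state();print(s['time'],s['tcp_pos'],s['contact_force'],s['gripper_width'])
prof()
g=cv2.cvtColor(optics.camera('side'),cv2.COLOR_RGB2GRAY);P=np.array([557.8,-2]);a=1.33+.728;e=P-45*np.array([np.cos(a),np.sin(a)])
print([proj('side',[*e,z]).round(1) for z in (108,122,138,152)]);print(g[174:206,252:272])
E
```

```text
26.5667 [523.08595537  70.0516061  235.27000094] [ 0.07271191  0.02767223 -0.32344808] 60.96840076534971
cols 288..301 rows from 161
[[ 93 121 150 196 205 110 109 114 114 111 110 107 113 114]
 [143 193 248 245 238 130 101 109 111 110 114 110 110 115]
 [249 241 237 238 249 220 106 110 110 112 110 109 110 108]
 [237 235 232 241 233 245 110 106 108 107 109 107 112 112]
 [233 236 230 229 149 159 133  98 104 110 110 112 112 109]
 [233 238 230 152 157 165 169  88 101 107 110 113 115 111]
 [236 240 147 155 157 153 189 157 148 110  98 106 104 106]
 [240 247 156 156 170 179 237 236 235 191 130 104 108 109]
 [241 233 160 146 215 240 239 237 241 251 216 102 108 110]
 [244 155 158 117 247 236 233 234 235 241 255 113 106 109]
 [241 179 161  90 254 239 230 235 236 238 252 129 101 108]
 [247 225 160  73 255 243 232 237 237 238 250 168  93 108]
 [247 234 192  73 213 251 241 240 243 244 235 236  94 106]
 [172 239 245  64  61 238 241 241 242 229 159 251 128 103]
 [193 225 239 125  84  88 152 182 167  55 184 248 166 102]
 [234 216 237 204 123  67  72  62  51 125 251 241 225 133]
 [251 187 224 241 185 1
[... 2445 characters left out ...]
 127 126
  127 128]
 [ 85  82 101 159 183 176 173 178 187 192 199 213 242 245 194 137 128 128
  124 129]
 [ 90  84 109 159 198 210 211 209 215 219 225 230 239 236 186 142 131 127
  129 127]
 [109 106 114 151 212 235 241 240 239 239 239 239 234 218 183 172 171 168
  175 179]
 [145 144 145 155 190 217 223 229 233 232 236 230 230 222 217 227 231 229
  231 233]
 [169 169 163 169 233 246 239 236 234 234 244 246 251 245 235 241 243 242
  240 238]
 [185 183 175 179 248 254 254 254 253 253 253 253 253 252 242 243 245 245
  242 241]
 [189 185 181 183 248 254 254 254 253 253 252 252 253 253 247 244 245 245
  242 241]
 [218 201 195 213 251 254 253 238 219 203 216 235 248 252 250 248 245 245
  241 243]]
```

Side view now has the head top at row ~187.5 (186.9 predicted for home, 181.8 for standing), and the eye hasn't moved. Handing in.

```bash
python3 -c "
from h import *
print(close_job())"
```

```text
the job is handed in; nothing more can be done
None
```

The job is handed in at about 27 s, with no result returned: by the last pictures the pin is home in the lock hole and carrying the spring with the arm held at about 0.73 rad, though the fingertips hit the tool rest at about 69 N when I first went down for the pin.

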